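# Lock the charger into its shelf dock past the spring catch

### The job

Lock the battery charger into its dock on the shelf: with the fingertips press the dock's long spring pedal down, keep it down while you push the charger by its side lug past the catch block, and then let go so that the pedal springs back up with the block standing behind the lug. Only push the charger, do not lift or tip it, and leave the other things on the shelf where they are. Finish clear of everything.

Things in the scene. Friction and masses are not known exactly. Their poses are not given: they have to be found in the camera images.
- dock: Fixed dark steel dock on the matted shelf (mat top 3 mm over z = 0), turned under 0.5 rad. Origin: underside, lane centreline, level with the catch block. z up; the charger slides to +y. Deck 102 mm wide (x), y -160 to +115 mm, top 22 mm above origin; 12 mm high guide strips at x +-49 mm. The pedal lies along its +x side, away from the robot.
- end_stop (a point): Middle of the end stop's face across the lane, dock y = +98 mm, deck height; the stop is 26 mm high and lets the lug's centre reach dock y = +18 mm at most.
- catch (a joint): Spring pedal and catch block, one piece: 0 = up (rest), 0.012 m = fully down; moves straight down, springs back by itself (1.7 N to start, 3.2 N at the bottom). Flat aluminium plate, dock x +55 to +97, y -150 to +35 mm, top 30 mm above the dock's origin when up. A finger can press it anywhere and slide along it, also beside the block (x over 62 mm).
- pedal_top (a point): Point on the pedal plate's top face, moves with it: dock x = +81 mm (middle of the finger track), y = -57.5 mm.
- block_top (a point): Top centre of the steel catch block on the pedal, moves with it: 18 mm above the plate, dock x +55 to +62, y -5 to +5 mm. Up, it stands 8 mm into the lug's path; with the pedal 9 mm or more down the lug passes freely. A lug over it keeps it from rising.
- charger: Loose blue battery charger, 0.93 kg, slides easily (a push of 3 to 8 N at the lug), block 90 mm (x) by 160 mm (y) by 40 mm high, lying on the deck in the dock's lane, axes parallel to the dock's (2 mm play each side). Origin: centre of its underside. At the start its lug is 30 to 75 mm before (-y of) the catch block.
- lug (a point): Centre of the charger's lug, which sticks out on +x over the pedal: 14 mm thick (y), 45 to 97 mm from the charger's centreline, 22 mm high, underside 40 mm above the dock's origin. The point is 76 mm beside the charger's origin and 29 mm above it. Push on its -y face. Locked: its dock y over +12 mm and the pedal up.
- canister: Loose bystander: green screw-top plastic canister, 62 mm wide, 106 mm high, origin under its centre; it, the headlamp and the jar stand in three changing places round the dock.
- headlamp: Loose bystander: round aluminium headlamp housing, 96 mm wide, 62 mm high, lens up, origin under its centre.
- jar: Loose bystander: screw jar, 64 mm wide, 75 mm high, origin under its centre.
- ratchet: Loose bystander: chrome ratchet, 203 mm long along its own x, 30 mm high at the head, lying on the robot's side of the dock; origin under its middle.
- spray: Loose bystander: spray can, 58 mm wide, 170 mm high, on the left.
- tape: Loose bystander: tape roll lying flat, 90 mm wide, 24 mm high, on the right.
- socket: Loose bystander: steel ratchet socket, 28 mm wide, 32 mm high, standing on the right.

How it is judged:
On the way, in this order (a step that is already met when the one before it is completed fails the run):
1. the pedal is held down with the lug still before the catch block (value of joint catch above 0.008 m and y of lug in the frame of dock below -0.012 m), for 0.1 s.
2. the lug is over the block with the pedal down (value of joint catch above 0.006 m and y of lug in the frame of dock above -0.008 m), for 0.05 s.
At the end, for the whole second after the job is handed in: The lug's centre is more than 12 mm past the catch block's middle along the dock, the pedal is back up (within 3 mm), the charger lies still and flat on the deck (within 3 mm and 0.05 rad, in line within 0.06 rad), and every bystander is within 20 mm of its start (y of lug in the frame of dock above 0.012 m and value of joint catch below 0.003 m and linear speed of charger below 0.01 m/s and z of charger in the frame of dock below 0.025 m and angle between charger's own z axis and vertical below 0.05 rad and angle between the y axis of charger and the y axis of dock, either way round below 0.06 rad and distance of each of canister, headlamp, jar, ratchet, spray, tape, socket from where it was at the start of the episode below 0.02 m); the robot touches nothing.
It fails at once if the charger is lifted more than 8 mm off the deck (z of charger in the frame of dock above 0.03 m).
It fails at once if the charger is tipped by more than 0.15 rad (angle between charger's own z axis and vertical above 0.15 rad).
It fails at once if another thing on the shelf is moved by more than 20 mm or lifted (distance of any of canister, headlamp, jar, ratchet, spray, tape, socket from where it was at the start of the episode above 0.02 m).
It also fails if it takes over 37 s, if anything falls off the work surface, if the arm or the gripper's body presses on something with over 40 N, if the wrist force passes 120 N, or if a joint passes its speed limit or range.

### The arm

A 7-joint arm with a two-finger parallel gripper is mounted at the origin on the work surface. World frame = base frame: x ahead of the robot, y to its left, z up, the work surface at z = 0. Lengths are in m, angles in rad, forces in N, time in s.
With the tool pointing down it reaches from about 0.4 to 0.85 m from the base axis. Payload 6.9 kg.
Tool frame: the origin (TCP) lies at the very end of the fingers, on their centre line; the grasp point (between the pads) lies 19 mm behind it (tcp_to_grasp is the distance from the TCP to the grasp point, in m); z points along the fingers, y is the line along which they close (so a half turn about z gives the same grasp; the last joint's range is limited). The gripper opens to 85 mm and grips with 20 to 120 N. Pads are 22 mm wide; open, the fingers measure 114 mm over their backs; the gripper's body (76 mm by 85 mm) begins 54 mm behind the grasp point. The pads swing forward as they close: fully open they stand 13 mm farther back than shut.
Start: joints at [1.321, 0.507, -0.238, 1.5, 0.126, 1.149, -0.155], TCP at [0.218, -0.586, 0.231] pointing down, gripper open.
Joint ranges: [-3.08, 3.08], [-0.24, 2.05], [-1.43, 1.35], [0, 2.5], [-1.52, 4.66], [0.17, 1.96], [-2.89, 2.89]. Speed limits (rad/s): [2.39, 2.39, 3.14, 3.14, 3.14, 3.14, 3.14].

### API

Orientations are given as a unit quaternion [w, x, y, z].
In Python, from rig import get_state, camera, camera_model, hand_in, tcp_to_grasp gives the robot as it stands.
- The arm moves only by the tool drive_tool, never from a script. Its argument "targets" is a list of rows, each an object of numbers: "dx", "dy", "dz": the shift along the world's x, y, z in units of 30 mm (1.0 is 30 mm); "wx", "wy", "wz": the turn, a rotation vector about the world's x, y, z in units of 5 degrees (1.0 is 5 degrees); "jaw": the finger opening in mm, from 0 to 85.4. In form: [{"dx": .., "dy": .., "dz": .., "wx": .., "wy": .., "wz": .., "jaw": ..}, ...]. A call has 1 to 12 rows; each row is the pose to reach, as a shift and turn from the pose commanded when the call began; what a row does not reach only later rows make up. A row lasts 1/12 s, in which the tool goes at most 41.7 mm and 7.16 degrees, less where a joint would pass 70% of its speed; a pose out of reach is approached as far as the arm can. A call with a gripper value outside its range is refused whole. The fingers move at their own pace and stop on an object; the grip force is fixed at half the most. Time passes only in rows, so rows that repeat a pose let the fingers close. It gives the time, the measured TCP pose, the force, the opening and the grip force at its end, in the units of the state.
- get_state(): the state, without advancing time (a new reading comes with each control period).
- camera(name): name is "scene" or "top" or "wrist"; returns the picture (400x640x3 uint8, red, green, blue); there is no depth.
- camera_model(name): a dict with "camera_matrix" (3x3 intrinsics, pixels), "T" (4x4, takes a point from camera to world coordinates). Camera axes: x right, y down, z forward; pixel columns grow to the right and rows downward; lengths in m; the calibration is good to about 2 mm. The wrist camera is an equidistant fisheye: a pixel r from the principal point sees the ray r / f radians off the axis. A picture is of the moment at which its call begins: read the wrist's pose just before it. camera_model takes no time and is no camera call; for the wrist camera it gives the pose at the moment of the call.
- hand_in(): hands the job in; it is judged then, once.
The state is a dict: "t": time; "joint_pos": joint angles; "qd": joint speeds; "effort": joint torques, N m; "tcp_pos": TCP position; "orientation": TCP orientation; "ft_force": force on the tool from outside, world axes, zero at the start; "wrist_torque": the same for the moment, N m; "width": opening from 0.0 (shut) to 1.0 (fully open); "grasp_force": force on a finger pad.
Only numpy, scipy, OpenCV 4.12 (cv2) and the standard library are available. Lean on these libraries where they do the work, as an engineer would, in place of code of your own. Each camera call takes 0.05 s, during which the arm holds its last target. There are 200 camera calls.

## Working session

There is one attempt and no reset: what is moved stays moved. The work goes in short steps, Python scripts to look and compute and a tool call to move; the robot and the scene stay as the last step left them, time stands still between calls to the robot, and variables do not carry over. Pictures are saved under pics/ and viewed, at most 10 in all, crops included, and the job is handed in when it is done.

Besides the shell and the picture viewer there is one more tool, called after "Request:" as name(argument=value, ...) on one line, values as JSON. drive_tool: Moves the arm, as the interface text tells. Its arguments: {"type":"object","properties":{"targets":{"type":"array","items":{"type":"object","properties":{"dx":{"type":"number"},"dy":{"type":"number"},"dz":{"type":"number"},"wx":{"type":"number"},"wy":{"type":"number"},"wz":{"type":"number"},"jaw":{"type":"number"}}}}},"required":["targets"]}

```bash
mkdir -p pics
python3 - <<'E'
from rig import *
import cv2
s=get_state();print(s['t'],s['tcp_pos'],s['orientation'],s['ft_force'],s['width'],tcp_to_grasp)
for n in('scene','top'):
    cv2.imwrite(f'pics/{n}0.png',camera(n)[:,:,::-1]);m=camera_model(n);print(n,m)
E
```

```text
0.0 [ 0.21746667 -0.58539376  0.23041808] [-9.08362312e-04  9.84215786e-01  1.76970140e-01 -1.76025969e-04] [0.03467292 0.63446164 0.72478765] 0.9951402615152805 0.0187
scene {'camera_matrix': array([[471.43225061,   0.        , 323.86084435],
       [  0.        , 471.43225061, 195.57525118],
       [  0.        ,   0.        ,   1.        ]]), 'T': array([[-1.65546456e-02,  6.87348626e-01, -7.26138974e-01,
         1.50233205e+00],
       [ 9.99847121e-01,  1.54682531e-02, -8.15275375e-03,
        -2.16450989e-04],
       [ 5.62831732e-03, -7.26162929e-01, -6.87499616e-01,
         1.00555871e+00],
       [ 0.00000000e+00,  0.00000000e+00,  0.00000000e+00,
         1.00000000e+00]])}
top {'camera_matrix': array([[446.82207879,   0.        , 318.55400292],
       [  0.        , 446.82207879, 200.52652791],
       [  0.        ,   0.        ,   1.        ]]), 'T': array([[ 0.01711901, -0.98426987,  0.17584016,  0.30536775],
       [-0.99983781, -0.01586795,  0.00851847, -0.01329278],
       [-0.00559425, -0.17595747, -0.98438187,  1.46860447],
       [ 0.        ,  0.        ,  0.        ,  1.        ]])}
```

View pics/top0.png

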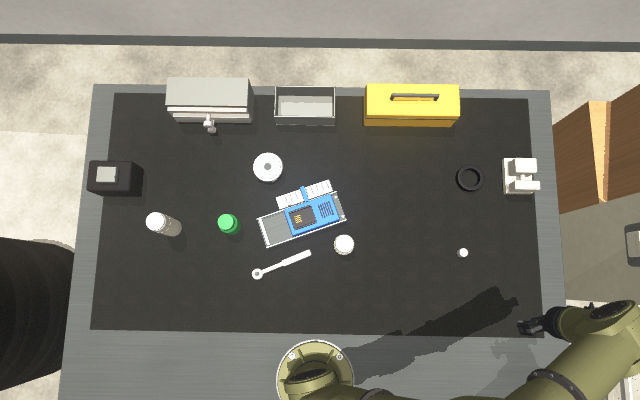

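View pics/scene0.png

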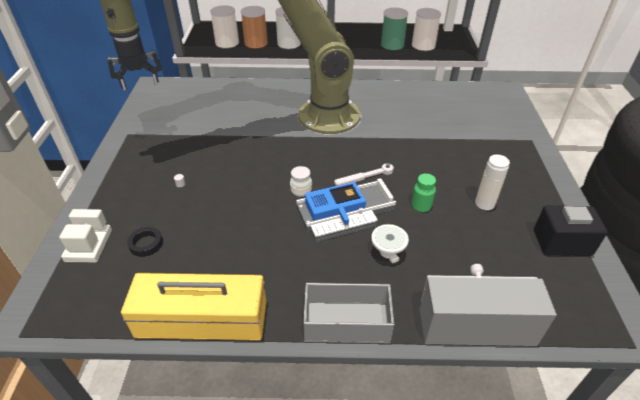

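The top view shows the dock around (300,218), with the pedal on its upper (far) side and the lug at about (305,195). The charger slides toward image left. I'll enlarge both views.

Run:
```python
import cv2
a=cv2.imread('pics/top0.png')[170:260,245:365];b=cv2.imread('pics/scene0.png')[165:255,285:405]
for n,i in(('a',a),('b',b)):
    cv2.imwrite(f'pics/{n}.png',cv2.resize(i,None,fx=6.5,fy=6.5,interpolation=cv2.INTER_CUBIC))
```

```text
(no output)
```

View pics/a.png

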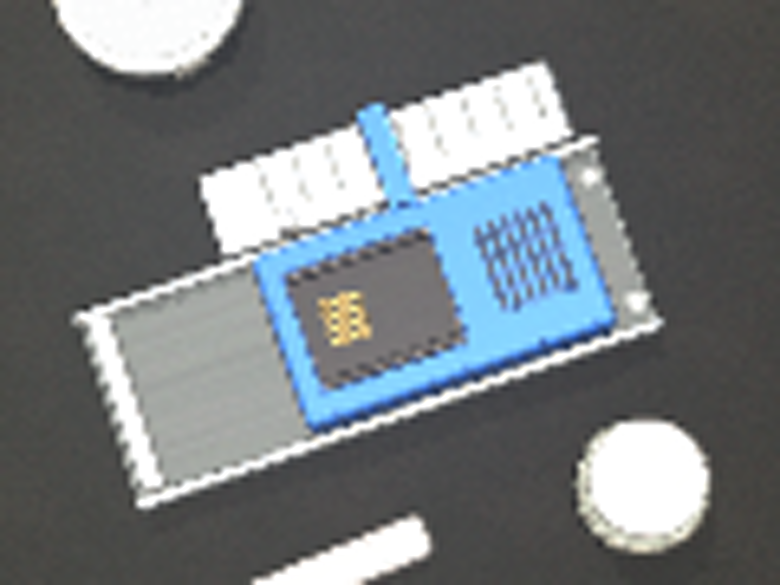

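View pics/b.png

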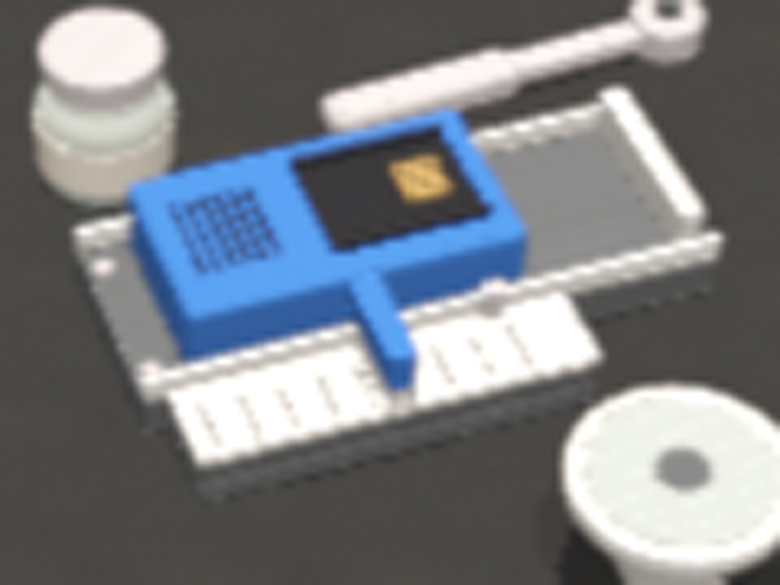

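The crops give pedal corners, charger top corners and the lug tip in both views, and the block at about (490,297) in the scene crop. Next I fit one dock pose and the charger offset.

```bash
cat > fit.py <<'E'
import numpy as np
from scipy.optimize import least_squares
from rig import *
P={'top':((245,170),[ # crop px, xyz mm dock, is charger
(203,178,97,35,30,0),(545,63,97,-150,30,0),(78,318,51,115,34,0),(138,505,-51,115,34,0),(597,140,51,-160,34,0),(660,322,-51,-160,34,0),
(258,255,45,80,62,1),(313,430,-45,80,62,1),(555,158,45,-80,62,1),(613,320,-45,-80,62,1),(372,105,97,0,62,1)]),
'scene':((285,165),[(603,355,97,35,30,0),(203,465,97,-150,30,0),(562,292,55,35,30,0),(490,290,58.5,0,48,0),
(130,185,-45,-80,62,1),(185,322,45,-80,62,1),(525,235,45,80,62,1),(460,112,-45,80,62,1),(400,354,97,0,62,1)])}
M={n:camera_model(n) for n in P}
def res(p):
    x,y,th,cy=p;c,s=np.cos(th),np.sin(th);out=[]
    for n,(o,L) in P.items():
        L=np.array(L,float);q=L[:,2:5]/1e3;q[:,1]+=L[:,5]*cy
        w=np.c_[x+c*q[:,0]-s*q[:,1],y+s*q[:,0]+c*q[:,1],q[:,2]+.003]
        T=M[n]['T'];k=(w-T[:3,3])@T[:3,:3]@M[n]['camera_matrix'].T;uv=k[:,:2]/k[:,2:]
        out.append(uv-((L[:,:2]+.5)/6.5-.5+np.array(o)))
    return np.vstack(out).ravel()
r=least_squares(res,[.5,.05,.35,-.04],loss='soft_l1')
if __name__=='__main__':
    x,y,th,cy=r.x;print(r.x);print(res(r.x).reshape(-1,2).round(1).tolist())
    R=np.array([[np.cos(th),-np.sin(th)],[np.sin(th),np.cos(th)]])
    for q in[(81,-57.5),(81,-100),(81,15),(76,cy*1e3)]:print(q,R@np.array(q)/1e3+[x,y])
E
python3 fit.py
```

```text
[ 0.49239337  0.07467295  0.3519233  -0.05827687]
[[-0.6, -0.0], [0.2, -0.5], [-0.5, -0.6], [0.0, 0.5], [-0.2, -0.7], [0.7, 0.6], [-1.0, 0.1], [-0.4, -0.1], [0.8, -1.2], [1.3, 0.2], [0.0, -0.0], [-0.5, 0.4], [-0.5, -0.7], [-0.0, 0.2], [0.8, -0.3], [-0.9, -0.4], [0.3, -0.6], [0.9, -0.1], [-0.8, -0.9], [0.7, 0.5]]
(81, -57.5) [0.58824947 0.04861805]
(81, -100) [0.60289938 0.00872281]
(81, 15) [0.56325844 0.11667464]
(76, np.float64(-58.27687262616743)) [0.5838237  0.04616527]
```

Request:
drive_tool(targets=[{"dx": 0.3, "dy": 0.4, "jaw": 0}, {"dx": 0.8, "dy": 1.2, "jaw": 0}, {"dx": 1.4, "dy": 2.1, "jaw": 0}, {"dx": 2, "dy": 3, "jaw": 0}, {"dx": 2.6, "dy": 4, "jaw": 0}, {"dx": 3.3, "dy": 5, "jaw": 0}, {"dx": 3.9, "dy": 6, "jaw": 0}, {"dx": 4.6, "dy": 7, "jaw": 0}, {"dx": 5.2, "dy": 8, "jaw": 0}, {"dx": 5.9, "dy": 9, "jaw": 0}, {"dx": 6.4, "dy": 9.7, "jaw": 0}, {"dx": 6.6, "dy": 10, "jaw": 0}])

```text
$.targets[0]: bad value
```

Request:
drive_tool(targets=[{"dx": 0.3, "dy": 0.4, "jaw": 0}, {"dx": 0.8, "dy": 1.2, "jaw": 0}, {"dx": 1.4, "dy": 2.1, "jaw": 0}, {"dx": 2, "dy": 3, "jaw": 0}, {"dx": 2.6, "dy": 4, "jaw": 0}, {"dx": 3.3, "dy": 5, "jaw": 0}, {"dx": 3.9, "dy": 6, "jaw": 0}, {"dx": 4.6, "dy": 7, "jaw": 0}, {"dx": 5.2, "dy": 8, "jaw": 0}, {"dx": 5.8, "dy": 9, "jaw": 0}, {"dx": 6.2, "dy": 9.6, "jaw": 0}, {"dx": 6.2, "dy": 9.6, "jaw": 0}])

```text
$.targets[0]: bad value
```

Request:
drive_tool(targets=[{"dx": 0.3, "dy": 0.4, "dz": 0, "wx": 0, "wy": 0, "wz": 0, "jaw": 0}, {"dx": 0.8, "dy": 1.2, "dz": 0, "wx": 0, "wy": 0, "wz": 0, "jaw": 0}, {"dx": 1.4, "dy": 2.1, "dz": 0, "wx": 0, "wy": 0, "wz": 0, "jaw": 0}, {"dx": 2, "dy": 3, "dz": 0, "wx": 0, "wy": 0, "wz": 0, "jaw": 0}, {"dx": 2.6, "dy": 4, "dz": 0, "wx": 0, "wy": 0, "wz": 0, "jaw": 0}, {"dx": 3.3, "dy": 5, "dz": 0, "wx": 0, "wy": 0, "wz": 0, "jaw": 0}, {"dx": 3.9, "dy": 6, "dz": 0, "wx": 0, "wy": 0, "wz": 0, "jaw": 0}, {"dx": 4.6, "dy": 7, "dz": 0, "wx": 0, "wy": 0, "wz": 0, "jaw": 0}, {"dx": 5.2, "dy": 8, "dz": 0, "wx": 0, "wy": 0, "wz": 0, "jaw": 0}, {"dx": 5.9, "dy": 9, "dz": 0, "wx": 0, "wy": 0, "wz": 0, "jaw": 0}, {"dx": 6.4, "dy": 9.7, "dz": 0, "wx": 0, "wy": 0, "wz": 0, "jaw": 0}, {"dx": 6.6, "dy": 10, "dz": 0, "wx": 0, "wy": 0, "wz": 0, "jaw": 0}])

```text
t: 1.1
tcp_pos: [0.4182, -0.2806, 0.2315]
orientation: [-0.001, 0.984, 0.18, 0.001]
ft_force: [0.8, -0.1, 0.2]
width: -0.001
grasp_force: 0.0
```

Request:
drive_tool(targets=[{"dx": 0.3, "dy": 0.4, "dz": 0, "wx": 0, "wy": 0, "wz": 0, "jaw": 0}, {"dx": 0.8, "dy": 1.2, "dz": 0, "wx": 0, "wy": 0, "wz": 0, "jaw": 0}, {"dx": 1.4, "dy": 2.1, "dz": 0, "wx": 0, "wy": 0, "wz": 0, "jaw": 0}, {"dx": 2, "dy": 3, "dz": 0, "wx": 0, "wy": 0, "wz": 0, "jaw": 0}, {"dx": 2.6, "dy": 4, "dz": 0, "wx": 0, "wy": 0, "wz": 0, "jaw": 0}, {"dx": 3.3, "dy": 5, "dz": 0, "wx": 0, "wy": 0, "wz": 0, "jaw": 0}, {"dx": 3.9, "dy": 6, "dz": 0, "wx": 0, "wy": 0, "wz": 0, "jaw": 0}, {"dx": 4.6, "dy": 7, "dz": 0, "wx": 0, "wy": 0, "wz": 0, "jaw": 0}, {"dx": 5.2, "dy": 8, "dz": 0, "wx": 0, "wy": 0, "wz": 0, "jaw": 0}, {"dx": 5.9, "dy": 9, "dz": 0, "wx": 0, "wy": 0, "wz": 0, "jaw": 0}, {"dx": 6.2, "dy": 9.5, "dz": -0.5, "wx": 0, "wy": 0, "wz": 0, "jaw": 0}, {"dx": 6.2, "dy": 9.5, "dz": -1.5, "wx": 0, "wy": 0, "wz": 0, "jaw": 0}])

```text
t: 2.1
tcp_pos: [0.6053, 0.0055, 0.1887]
orientation: [-0.001, 0.984, 0.18, 0.004]
ft_force: [-0.3, 0.4, -0.2]
width: 0.001
grasp_force: 0.0
```

Request:
drive_tool(targets=[{"dx": 0, "dy": 0, "dz": -0.7, "wx": 0, "wy": 0, "wz": 0, "jaw": 0}, {"dx": 0, "dy": 0, "dz": -1.5, "wx": 0, "wy": 0, "wz": 0, "jaw": 0}, {"dx": 0, "dy": 0, "dz": -2.3, "wx": 0, "wy": 0, "wz": 0, "jaw": 0}, {"dx": 0, "dy": 0, "dz": -3, "wx": 0, "wy": 0, "wz": 0, "jaw": 0}, {"dx": 0, "dy": 0, "dz": -3.5, "wx": 0, "wy": 0, "wz": 0, "jaw": 0}, {"dx": 0, "dy": 0, "dz": -3.8, "wx": 0, "wy": 0, "wz": 0, "jaw": 0}, {"dx": 0, "dy": 0, "dz": -4, "wx": 0, "wy": 0, "wz": 0, "jaw": 0}, {"dx": 0, "dy": 0, "dz": -4, "wx": 0, "wy": 0, "wz": 0, "jaw": 0}])

```text
t: 2.77
tcp_pos: [0.6011, -0.001, 0.0654]
orientation: [-0.0, 0.984, 0.177, -0.001]
ft_force: [-0.2, -0.6, -0.1]
width: 0.002
grasp_force: 0.0
```

Run:
```python
from rig import *
import cv2
s=get_state();print(s['t'],s['tcp_pos'],s['orientation'],s['ft_force'])
b=camera('scene');a=camera('top')
f=lambda i:cv2.resize(i,None,fx=4,fy=4,interpolation=cv2.INTER_CUBIC)
cv2.imwrite('pics/c.png',cv2.vconcat([f(a[160:232,250:350]),f(b[175:250,285:385])])[:,:,::-1])
```

```text
2.7667 [ 0.60107354 -0.00101283  0.06536398] [-8.64358124e-05  9.84232850e-01  1.76875752e-01 -8.10900052e-04] [-0.17011186 -0.57397065 -0.06000631]
```

View pics/c.png

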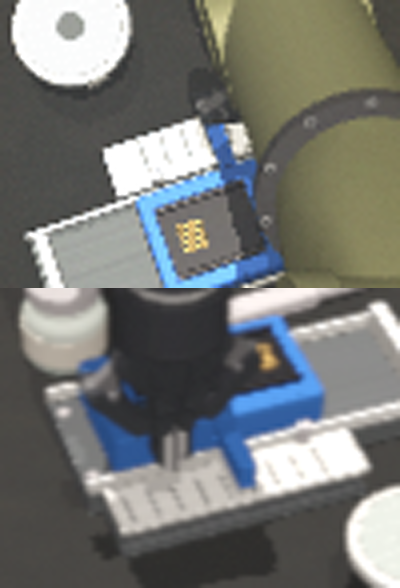

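The fingertips are above the pedal at dock (76,-109), clear of the lug. I'll shift to about x=81 mm and press.

Request:
drive_tool(targets=[{"dx": 0.15, "dy": 0.06, "dz": -0.3, "wx": 0, "wy": 0, "wz": 0, "jaw": 0}, {"dx": 0.15, "dy": 0.06, "dz": -0.6, "wx": 0, "wy": 0, "wz": 0, "jaw": 0}, {"dx": 0.15, "dy": 0.06, "dz": -0.85, "wx": 0, "wy": 0, "wz": 0, "jaw": 0}, {"dx": 0.15, "dy": 0.06, "dz": -1.0, "wx": 0, "wy": 0, "wz": 0, "jaw": 0}, {"dx": 0.15, "dy": 0.06, "dz": -1.1, "wx": 0, "wy": 0, "wz": 0, "jaw": 0}, {"dx": 0.15, "dy": 0.06, "dz": -1.2, "wx": 0, "wy": 0, "wz": 0, "jaw": 0}, {"dx": 0.15, "dy": 0.06, "dz": -1.2, "wx": 0, "wy": 0, "wz": 0, "jaw": 0}, {"dx": 0.15, "dy": 0.06, "dz": -1.2, "wx": 0, "wy": 0, "wz": 0, "jaw": 0}])

```text
t: 3.53
tcp_pos: [0.606, 0.0009, 0.0303]
orientation: [0.0, 0.984, 0.177, -0.0]
ft_force: [-2.2, -0.8, 1.1]
width: 0.003
grasp_force: 1.0
```

Request:
drive_tool(targets=[{"dx": 0, "dy": 0, "dz": -0.1, "wx": 0, "wy": 0, "wz": 0, "jaw": 0}, {"dx": 0, "dy": 0, "dz": -0.2, "wx": 0, "wy": 0, "wz": 0, "jaw": 0}, {"dx": 0, "dy": 0, "dz": -0.25, "wx": 0, "wy": 0, "wz": 0, "jaw": 0}, {"dx": 0, "dy": 0, "dz": -0.25, "wx": 0, "wy": 0, "wz": 0, "jaw": 0}, {"dx": 0, "dy": 0, "dz": -0.25, "wx": 0, "wy": 0, "wz": 0, "jaw": 0}])

```text
t: 3.95
tcp_pos: [0.6065, 0.001, 0.0229]
orientation: [-0.0, 0.984, 0.177, 0.0]
ft_force: [-0.3, 0.4, 2.4]
width: 0.0
grasp_force: 1.5
```

Request:
drive_tool(targets=[{"dx": 0, "dy": 0, "dz": -0.05, "wx": 0, "wy": 0, "wz": 0, "jaw": 0}, {"dx": 0, "dy": 0, "dz": -0.08, "wx": 0, "wy": 0, "wz": 0, "jaw": 0}, {"dx": 0, "dy": 0, "dz": -0.08, "wx": 0, "wy": 0, "wz": 0, "jaw": 0}, {"dx": 0, "dy": 0, "dz": -0.08, "wx": 0, "wy": 0, "wz": 0, "jaw": 0}])

```text
t: 4.28
tcp_pos: [0.6065, 0.001, 0.021]
orientation: [0.0, 0.984, 0.177, 0.0]
ft_force: [-1.4, -0.5, 6.4]
width: -0.004
grasp_force: 3.7
```

Request:
drive_tool(targets=[{"dx": -0.07, "dy": 0.19, "dz": 0, "wx": 0, "wy": 0, "wz": 0, "jaw": 0}, {"dx": -0.14, "dy": 0.38, "dz": 0, "wx": 0, "wy": 0, "wz": 0, "jaw": 0}, {"dx": -0.21, "dy": 0.56, "dz": 0, "wx": 0, "wy": 0, "wz": 0, "jaw": 0}, {"dx": -0.28, "dy": 0.75, "dz": 0, "wx": 0, "wy": 0, "wz": 0, "jaw": 0}, {"dx": -0.34, "dy": 0.94, "dz": 0, "wx": 0, "wy": 0, "wz": 0, "jaw": 0}, {"dx": -0.41, "dy": 1.13, "dz": 0, "wx": 0, "wy": 0, "wz": 0, "jaw": 0}, {"dx": -0.48, "dy": 1.31, "dz": 0, "wx": 0, "wy": 0, "wz": 0, "jaw": 0}, {"dx": -0.52, "dy": 1.41, "dz": 0, "wx": 0, "wy": 0, "wz": 0, "jaw": 0}, {"dx": -0.52, "dy": 1.41, "dz": 0, "wx": 0, "wy": 0, "wz": 0, "jaw": 0}])

```text
t: 5.03
tcp_pos: [0.5915, 0.0425, 0.0211]
orientation: [0.001, 0.984, 0.177, 0.001]
ft_force: [-0.1, -1.6, 7.4]
width: -0.0
grasp_force: 3.7
```

Run:
```python
from rig import *
import cv2
b=camera('scene')
f=lambda i:cv2.resize(i,None,fx=6,fy=6,interpolation=cv2.INTER_CUBIC)
cv2.imwrite('pics/d.png',f(b[165:255,285:405])[:,:,::-1])
```

```text
(no output)
```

View pics/d.png

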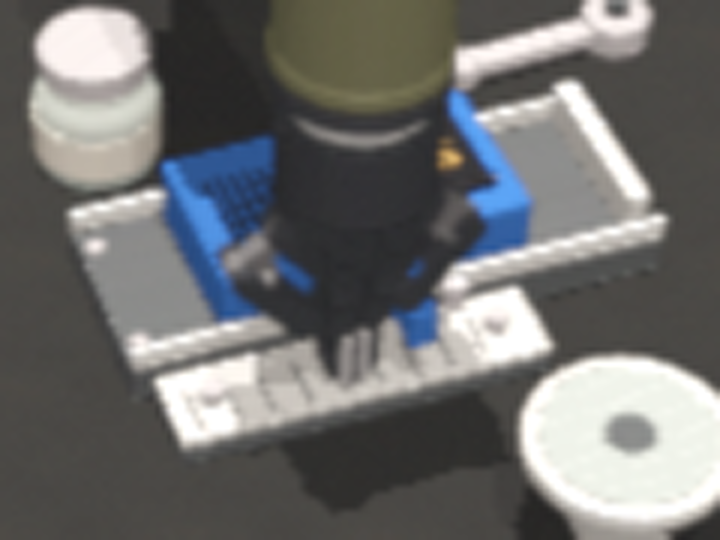

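The pedal is down. The charger has moved about 23 mm, so the lug is near dock y=-35 mm, 29 mm ahead of the TCP, and still before the block. I'll keep pushing.

Request:
drive_tool(targets=[{"dx": -0.07, "dy": 0.19, "dz": 0, "wx": 0, "wy": 0, "wz": 0, "jaw": 0}, {"dx": -0.14, "dy": 0.38, "dz": 0, "wx": 0, "wy": 0, "wz": 0, "jaw": 0}, {"dx": -0.21, "dy": 0.56, "dz": 0, "wx": 0, "wy": 0, "wz": 0, "jaw": 0}, {"dx": -0.28, "dy": 0.75, "dz": 0, "wx": 0, "wy": 0, "wz": 0, "jaw": 0}, {"dx": -0.34, "dy": 0.94, "dz": 0, "wx": 0, "wy": 0, "wz": 0, "jaw": 0}, {"dx": -0.41, "dy": 1.13, "dz": 0, "wx": 0, "wy": 0, "wz": 0, "jaw": 0}, {"dx": -0.45, "dy": 1.22, "dz": 0, "wx": 0, "wy": 0, "wz": 0, "jaw": 0}, {"dx": -0.48, "dy": 1.31, "dz": 0, "wx": 0, "wy": 0, "wz": 0, "jaw": 0}, {"dx": -0.5, "dy": 1.36, "dz": 0, "wx": 0, "wy": 0, "wz": 0, "jaw": 0}, {"dx": -0.52, "dy": 1.41, "dz": 0, "wx": 0, "wy": 0, "wz": 0, "jaw": 0}])

```text
t: 5.92
tcp_pos: [0.5764, 0.0833, 0.0212]
orientation: [0.001, 0.984, 0.176, 0.001]
ft_force: [1.0, -6.6, 8.7]
width: -0.003
grasp_force: 4.8
```

Run:
```python
from rig import *
import cv2
b=camera('scene')
f=lambda i:cv2.resize(i,None,fx=6,fy=6,interpolation=cv2.INTER_CUBIC)
cv2.imwrite('pics/e.png',f(b[165:255,285:405])[:,:,::-1])
```

```text
(no output)
```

View pics/e.png

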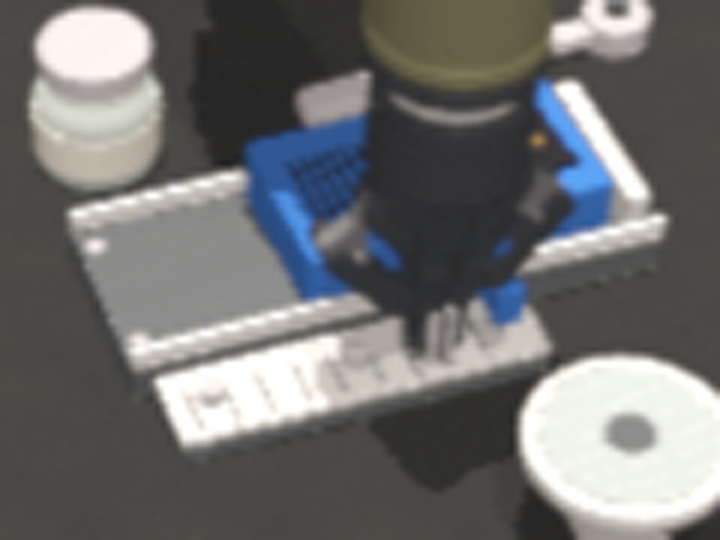

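The charger is close to the end stop and the lug is at about +8 mm. I'll push the last 8–10 mm while watching the force.

Request:
drive_tool(targets=[{"dx": -0.03, "dy": 0.08, "dz": 0, "wx": 0, "wy": 0, "wz": 0, "jaw": 0}, {"dx": -0.06, "dy": 0.16, "dz": 0, "wx": 0, "wy": 0, "wz": 0, "jaw": 0}, {"dx": -0.09, "dy": 0.23, "dz": 0, "wx": 0, "wy": 0, "wz": 0, "jaw": 0}, {"dx": -0.09, "dy": 0.24, "dz": 0, "wx": 0, "wy": 0, "wz": 0, "jaw": 0}])

```text
t: 6.3
tcp_pos: [0.5736, 0.0909, 0.0212]
orientation: [0.001, 0.984, 0.176, 0.001]
ft_force: [1.8, -6.2, 7.9]
width: -0.001
grasp_force: 5.1
```

Request:
drive_tool(targets=[{"dx": -0.02, "dy": 0.05, "dz": 0, "wx": 0, "wy": 0, "wz": 0, "jaw": 0}, {"dx": -0.03, "dy": 0.08, "dz": 0, "wx": 0, "wy": 0, "wz": 0, "jaw": 0}, {"dx": -0.03, "dy": 0.08, "dz": 0, "wx": 0, "wy": 0, "wz": 0, "jaw": 0}])

```text
t: 6.55
tcp_pos: [0.5735, 0.0912, 0.0214]
orientation: [0.002, 0.985, 0.175, 0.001]
ft_force: [2.8, -9.7, 8.8]
width: 0.001
grasp_force: 6.5
```

Request:
drive_tool(targets=[{"dx": -0.02, "dy": 0.06, "dz": 0, "wx": 0, "wy": 0, "wz": 0, "jaw": 0}, {"dx": -0.04, "dy": 0.12, "dz": 0, "wx": 0, "wy": 0, "wz": 0, "jaw": 0}, {"dx": -0.04, "dy": 0.12, "dz": 0, "wx": 0, "wy": 0, "wz": 0, "jaw": 0}, {"dx": -0.04, "dy": 0.12, "dz": 0, "wx": 0, "wy": 0, "wz": 0, "jaw": 0}])

```text
t: 6.88
tcp_pos: [0.5734, 0.0928, 0.0219]
orientation: [0.003, 0.985, 0.174, 0.002]
ft_force: [4.6, -14.9, 12.7]
width: -0.001
grasp_force: 9.5
```

The force has risen to 15 N with no more travel, so the charger is against the end stop. I'll back off along the pedal first so nothing catches under the lug, then lift.

Request:
drive_tool(targets=[{"dx": 0.07, "dy": -0.19, "dz": 0, "wx": 0, "wy": 0, "wz": 0, "jaw": 0}, {"dx": 0.14, "dy": -0.38, "dz": 0, "wx": 0, "wy": 0, "wz": 0, "jaw": 0}, {"dx": 0.28, "dy": -0.75, "dz": 0, "wx": 0, "wy": 0, "wz": 0, "jaw": 0}, {"dx": 0.34, "dy": -0.94, "dz": 0, "wx": 0, "wy": 0, "wz": 0, "jaw": 0}, {"dx": 0.34, "dy": -0.94, "dz": 0.1, "wx": 0, "wy": 0, "wz": 0, "jaw": 0}, {"dx": 0.34, "dy": -0.94, "dz": 0.3, "wx": 0, "wy": 0, "wz": 0, "jaw": 0}, {"dx": 0.34, "dy": -0.94, "dz": 0.5, "wx": 0, "wy": 0, "wz": 0, "jaw": 0}, {"dx": 0.34, "dy": -0.94, "dz": 1, "wx": 0, "wy": 0, "wz": 0, "jaw": 0}, {"dx": 0.34, "dy": -0.94, "dz": 1.8, "wx": 0, "wy": 0, "wz": 0, "jaw": 0}, {"dx": 0.34, "dy": -0.94, "dz": 2.8, "wx": 0, "wy": 0, "wz": 0, "jaw": 0}, {"dx": 0.34, "dy": -0.94, "dz": 3.8, "wx": 0, "wy": 0, "wz": 0, "jaw": 0}, {"dx": 0.34, "dy": -0.94, "dz": 4.8, "wx": 0, "wy": 0, "wz": 0, "jaw": 0}])

```text
t: 7.88
tcp_pos: [0.5793, 0.0708, 0.1657]
orientation: [-0.0, 0.984, 0.177, -0.001]
ft_force: [-0.1, -0.4, -0.7]
width: -0.002
grasp_force: 0.0
```

Request:
drive_tool(targets=[{"dx": 0, "dy": -0.8, "dz": 0.5, "wx": 0, "wy": 0, "wz": 0, "jaw": 0}, {"dx": 0, "dy": -1.7, "dz": 0.9, "wx": 0, "wy": 0, "wz": 0, "jaw": 0}, {"dx": -0.2, "dy": -2.7, "dz": 1.1, "wx": 0, "wy": 0, "wz": 0, "jaw": 0}, {"dx": -0.5, "dy": -3.7, "dz": 1.1, "wx": 0, "wy": 0, "wz": 0, "jaw": 0}, {"dx": -0.8, "dy": -4.7, "dz": 1.1, "wx": 0, "wy": 0, "wz": 0, "jaw": 0}, {"dx": -1.2, "dy": -5.7, "dz": 1.1, "wx": 0, "wy": 0, "wz": 0, "jaw": 0}, {"dx": -1.6, "dy": -6.7, "dz": 1.1, "wx": 0, "wy": 0, "wz": 0, "jaw": 0}, {"dx": -2, "dy": -7.7, "dz": 1.1, "wx": 0, "wy": 0, "wz": 0, "jaw": 0}, {"dx": -2.4, "dy": -8.6, "dz": 1.1, "wx": 0, "wy": 0, "wz": 0, "jaw": 0}, {"dx": -2.6, "dy": -9.2, "dz": 1.1, "wx": 0, "wy": 0, "wz": 0, "jaw": 0}, {"dx": -2.6, "dy": -9.4, "dz": 1.1, "wx": 0, "wy": 0, "wz": 0, "jaw": 0}, {"dx": -2.6, "dy": -9.4, "dz": 1.1, "wx": 0, "wy": 0, "wz": 0, "jaw": 0}])

```text
t: 8.88
tcp_pos: [0.5016, -0.213, 0.1974]
orientation: [0.0, 0.984, 0.175, -0.0]
ft_force: [0.2, -0.4, 0.1]
width: 0.003
grasp_force: 0.0
```

Run:
```python
from rig import *
import cv2
b=camera('scene')
f=lambda i:cv2.resize(i,None,fx=6,fy=6,interpolation=cv2.INTER_CUBIC)
cv2.imwrite('pics/f.png',f(b[165:255,285:405])[:,:,::-1])
```

```text
(no output)
```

View pics/f.png

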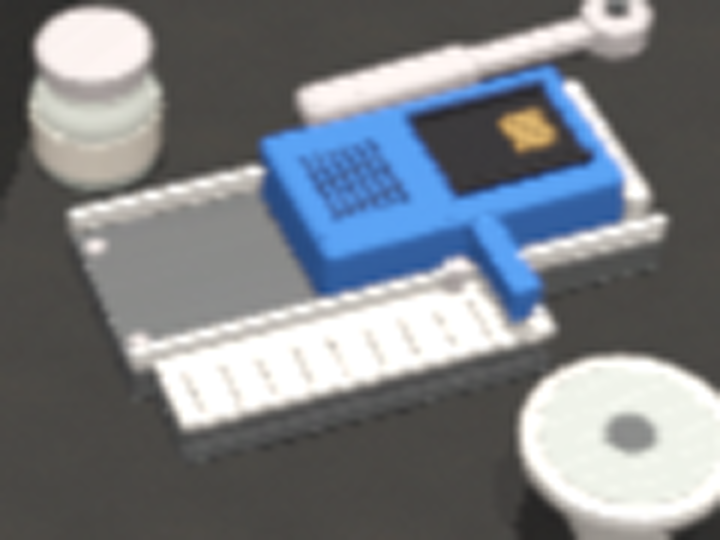

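The charger sits against the end stop. The pedal is back up with the block at (455,275), standing behind the lug at (520,290). The bystanders in view haven't moved.

```bash
python3 -c "
from rig import *
print(hand_in())"
```

```text
the job is handed in; nothing more can be done
None
```

I handed the job in after about 9 s of robot time: in the last picture the charger is locked against the end stop, with the pedal back up and the catch block behind the lug, and the arm is clear; `hand_in()` returned no score.

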